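Set valve lash on a cylinder head by feel

TASK

Set the valve lash: with the T-bar, gently turn the lash screw in (clockwise) until you feel it bottom firmly, without overtightening it, then back it off a quarter of a turn and let go. Then swing the lock-nut lever clockwise fully home against its stop, keeping the screw where you set it, and leave the other things on the bench alone.

Things in the scene. Friction and masses are not known exactly. Their poses are not given: they have to be found in the camera images.
- bar (a point): Middle of the T-bar of the tappet tool standing on the cylinder head: level steel bar 70 mm long (point x), 12 mm wide (y), 16 mm tall (z), about 136 mm above the bench, on the screw's vertical axis. It is already engaged on the lash screw: turning it clockwise seen from above drives the screw IN, 1.0 mm a turn. Starts at any angle.
- thandle: The T-bar with its 12 mm stem; origin on the axis 61 mm below bar. Turns with a steady drag of 0.05 N m and stays where left. It bottoms after 0.9 to 2.1 rad, felt only as torque: past bottom this climbs 2.5 N m per rad and springs back. Firm bottoming is 0.15 to 0.35 N m; beyond about 0.75 N m is overtightened.
- screw_foot (a point): Foot of the lash screw, hidden inside the tool on its axis; its height above tappet_rest is the lash gap: 0 is bottomed, a quarter turn back is 0.25 mm. The reading noise is larger than the whole gap, and its x and y axes mean nothing.
- tappet (a point): Face of the tappet (valve stem) below the screw foot, hidden inside on the axis, z up. The bottomed screw presses it down against the stiff valve spring, 0.16 mm per rad of bar angle; far below the reading noise; its x and y axes mean nothing.
- tappet_rest (a point): Where the tappet face rests unpressed: fixed in the head on the tool's axis, 75 mm above the bench, z up.
- lock (a joint): Lock-nut lever of the same tool, below the T-bar: angle in rad, 0 = loose end, 0.8 = nipped against its firm stop; grows clockwise seen from above. Drags with about 0.12 N m (1.5 N at its end), stays where left, starts between 0 and 0.12, turns independently of the T-bar.
- lever_end (a point): Point near the free end of the lock-nut lever: a level round steel bar 12 mm thick reaching 104 mm out from the tool's axis; this point is on its centre line 85 mm from the axis, 88 mm above the bench. Site y points outward along the lever.
- head: Aluminium cylinder head, fixed on the bench, origin under its centre: 150 (x) by 116 (y) mm, 56 high, then a cover 120 x 92 mm up to 70, bolt heads to 74. The tool's axis is vertical at its centre: collar 32 mm across up to 79, lever hub 36 across from 80 to 96, sleeve 20 across up to 119, T-bar 128 to 144 mm above the bench. Place and yaw vary.
- spray_can: Bystander: blue spray can, 62 mm across, 160 mm tall, origin under its centre.
- tube: Bystander: square steel tube offcut, 60 mm square, 85 mm tall, standing on end, origin under its centre.
- wrench: Bystander: steel wrench lying flat on the bench, about 180 mm long.
- tray: Bystander: shallow steel tray 110 x 160 x 30 mm, origin under its centre.
There are look-alikes about, which are no part of the job. Of the things like the head, leave any that is pink or yellow; of the rest the smaller one is meant.

How it is judged (in metres and radians):
On the way, in this order (a step that is already met when the one before it is completed fails the run):
1. the screw is bottomed firmly (pressing on the tappet with over 0.12 N m), the lever still loose (z of screw_foot in the frame of tappet_rest below 7.96e-06 m and z of tappet in the frame of tappet_rest below -7.96e-06 m and value of joint lock below 0.3 rad), for 0.1 s.
2. the screw is backed off a quarter turn from bottom and let go, the lever still loose (z of screw_foot in the frame of tappet_rest between 0.00019274 and 0.00030733 m and value of joint lock below 0.3 rad and contact force between the fingers and thandle below 0.1 N), for 0.2 s.
At the end, for the whole second after the job is handed in: The screw stands a quarter turn (90 degrees, within 20 degrees either way) back from bottom and the lock-nut lever is home (joint above 0.74 rad); the bystanders are where they were (z of screw_foot in the frame of tappet_rest between 0.00019274 and 0.00030733 m and value of joint lock above 0.74 rad); the robot touches nothing.
It fails at once if the screw is overtightened (turned more than 0.3 rad past bottom, 0.75 N m) (z of tappet in the frame of tappet_rest below -4.775e-05 m).
It fails at once if a bystander (spray can, tube, wrench or tray) is moved over 15 mm (distance of any of spray_can, tube, wrench, tray from where it was at the start of the episode above 0.015 m).
It also fails if it takes over 67 s, if anything falls off the work surface, if the arm or the gripper's body presses on something with over 40 N, if the wrist force passes 120 N, or if a joint passes its speed limit or range.

ROBOT

A 6-joint arm with a two-finger parallel gripper is mounted at the origin on the work surface. World frame = base frame: x ahead of the robot, y to its left, z up, the work surface at z = 0. Lengths are in mm, angles in rad, forces in N, time in s.
With the tool pointing down it reaches from about 350 to 975 mm from the base axis. Payload 4.9 kg.
Tool frame: the origin (TCP) lies midway between the tips of the shut fingers; the grasp point (between the pads) lies 19 mm behind it (ctrl.pinch_z is the distance from the TCP to the grasp point, in mm); z points along the fingers, y is the line along which they close (so a half turn about z gives the same grasp; the last joint's range is limited). The gripper opens to 85 mm and grips with 20 to 120 N. Pads are 22 mm wide; open, the fingers measure 114 mm over their backs; the gripper's body (76 mm by 85 mm) begins 54 mm behind the grasp point. The pads swing forward as they close: fully open they stand 13 mm farther back than shut.
Start: joints at [-1.351, 0.053, 1.613, -0, 1.476, -0.119], TCP at [207.716, -589.454, 231.304] pointing down, gripper open.
Joint ranges: [-3.01, 3.01], [-1.01, 2.22], [0.06, 2.58], [-1.02, 4.17], [0.09, 2.62], [-3.14, 3.14]. Speed limits (rad/s): [2.57, 2.57, 3.14, 3.14, 3.14, 3.14].

INTERFACE

Orientations are given as a rotation vector (axis times angle).
In Python, from rig import sensors, cams, order, finder, ctrl gives the robot as it stands.
- The arm moves only by the tool play_rows, never from a script. Its argument "moves" is a list of rows, each an object with "dr": the turn, a rotation vector about the tool's x, y, z in units of 6 degrees (1.0 is 6 degrees), a list of three; "linear": the shift along the tool's x, y, z in units of 30 mm (1.0 is 30 mm), a list of three; "hand": the opening, from -1 (shut) to 1 (fully open). A call has 1 to 8 rows; each row shifts and turns the commanded pose from where the row before left it, along the tool's axes as they then stand; what a row does not reach is not made up. A row lasts 1/12 s, in which the tool goes at most 41.7 mm and 7.16 degrees, less where a joint would pass 70% of its speed; a pose out of reach is approached as far as the arm can. A call is refused whole if a number of a shift passes 1 or a number of a turn 1, either way. A call with a gripper value outside its range is refused whole. The fingers move at their own pace and stop on an object; "squeeze" is the grip in N (left out, the last holds). Time passes only in rows, so rows that do not move let the fingers close. It gives the time, the measured TCP pose, the force, the opening and the grip force at its end, in the units of the state.
- sensors.get_obs(): the state, without advancing time (a new reading comes with each control period).
- cams.get_image(name): name is "side" or "top"; returns a dict with "frame" (480x640x3 uint8, red, green, blue), "intrinsics" (3x3 intrinsics, pixels), "R" (3x3) and "t" (3): a world point X has camera coordinates R X + t. Camera axes: x right, y down, z forward; pixel columns grow to the right and rows downward; lengths in mm; the calibration is good to about 2 mm. A picture is of the moment at which its call begins. There is no depth.
- order.close_job(): hands the job in; it is judged then, once.
Trained networks look in a picture, given as the dict that the camera call returned (one of the last four; its "shot" number tells which), for a name from the list of things; names that differ only in an ending like _2 or _b are one class to them, and where a whole thing is asked for, a point or a joint stands for the part that bears it (a point fixed in the world has none). Each returns a list of dicts, best first, with "score" (0 to 1); they miss things now and then, are a little off and sometimes report something else, mostly with a low value. They report only what shows in the picture. A call takes as long as a camera call. They do not tell look-alikes from the thing itself.
- finder.outline_of(picture, target): "pixels" (480x640 bool, what is visible of it) and "bbox" ([left, top, right, bottom] as shares, 0 to 1, of the picture: columns of its width, rows of its height, round what is visible of it).
- finder.mark_of(picture, target): "centre" ([row, column] as shares, 0 to 1, of the picture: columns of its width, rows of its height: a listed point, or the origin of a listed thing).
The state is a dict: "time": time; "joint_pos": joint angles; "qd": joint speeds; "joint_torque": joint torques, N m; "tool_pos": TCP position; "eef_rot": TCP orientation; "force": force on the tool from outside, world axes, zero at the start; "torque": the same for the moment, N m; "grip_width": finger opening in mm; "finger_force": force on a finger pad.
Only numpy, scipy, OpenCV 4.12 (cv2) and the standard library are available. Lean on these libraries where they do the work, as an engineer would, in place of code of your own. Each camera call takes 0.05 s, during which the arm holds its last target. There are 200 camera calls.

## Working session

There is one attempt and no reset: what is moved stays moved. The work goes in short steps, Python scripts to look and compute and a tool call to move; the robot and the scene stay as the last step left them, time stands still between calls to the robot, and variables do not carry over. Pictures are saved under pics/ and viewed, at most 10 in all, crops included, and the job is handed in when it is done.

Besides the shell and the picture viewer there is one more tool, called after "Request:" in YAML: its name, and indented under it one key for each argument. play_rows: Moves the arm, as the interface text tells. Its arguments: {"type":"object","properties":{"moves":{"type":"array","items":{"type":"object","properties":{"dr":{"type":"array","items":{"type":"number"}},"linear":{"type":"array","items":{"type":"number"}},"hand":{"type":"number"}}}},"squeeze":{"type":"number"}},"required":["moves"]}

```bash
mkdir -p pics; cat > h.py <<'E'
import numpy as np, cv2
from rig import sensors, cams, order, finder, ctrl
def ray(p,rc,share=True):
    r,c=rc
    if share: r,c=r*480,c*640
    K=np.array(p["intrinsics"]);R=np.array(p["R"]);t=np.array(p["t"]).ravel()
    d=R.T@np.linalg.solve(K,[c,r,1.]);return -R.T@t,d/np.linalg.norm(d)
def atz(p,rc,z,share=True):
    o,d=ray(p,rc,share);return o+d*(z-o[2])/d[2]
def proj(p,X):
    K=np.array(p["intrinsics"]);R=np.array(p["R"]);t=np.array(p["t"]).ravel()
    c=K@(R@np.array(X)+t);return c[:2]/c[2]
E
python3 - <<'E'
from h import *
s=sensors.get_obs();print({k:np.round(v,3) for k,v in s.items()},ctrl.pinch_z)
Z={'bar':136,'lever_end':88,'head':0,'spray_can':0,'tube':0,'wrench':0,'tray':0,'thandle':75}
ims=[]
for n in ("top","side"):
    p=cams.get_image(n);ims.append(p['frame'])
    cv2.imwrite(f'pics/{n}0.png',p['frame'][:,:,::-1])
    for k,z in Z.items():
        for m in finder.mark_of(p,k)[:4]:
            rc=m['centre'];print(n,k,round(m['score'],2),np.round([rc[1]*640,rc[0]*480]),np.round(atz(p,rc,z)))
E
```

```text
{'time': np.float64(0.0), 'joint_pos': array([-1.351,  0.053,  1.614, -0.   ,  1.476, -0.119]), 'qd': array([-0.001,  0.   , -0.001, -0.001, -0.001,  0.001]), 'joint_torque': array([-0.0000e+00, -3.9369e+01, -3.7017e+01, -0.0000e+00,  7.0000e-03,
       -0.0000e+00]), 'tool_pos': array([ 207.566, -588.849,  230.037]), 'eef_rot': array([-3.095, -0.529,  0.   ]), 'force': array([-0.715, -0.623,  0.281]), 'torque': array([0.005, 0.014, 0.01 ]), 'finger_force': np.float64(0.0), 'grip_width': np.float64(85.636)} 18.700000000000003
top bar 0.58 [301. 225.] [585. -45. 136.]
top lever_end 0.92 [143. 317.] [378. 316.  88.]
top lever_end 0.74 [263. 225.] [593.  47.  88.]
top lever_end 0.59 [482. 237.] [ 568. -467.   88.]
top lever_end 0.56 [314. 317.] [381. -75.  88.]
top head 0.86 [304. 239.] [576. -45.   0.]
top head 0.86 [342. 330.] [ 349. -142.    0.]
top head 0.71 [510. 244.] [ 566. -568.    0.]
top head 0.68 [143. 216.] [634. 370.   0.]
top spray_can 0.77 [418. 216.] [ 637. -339.    0.]
top spray_can 0.67 [266. 160.] [787.  57.   0.]
top tube 0.83 [419. 312.] [ 396. -332.    0.]
top wren
[... 312 characters left out ...]
 bar 0.78 [310. 240.] [583. -41. 136.]
side lever_end 0.86 [369. 134.] [ 559. -507.   88.]
side lever_end 0.76 [289. 285.] [600.  46.  88.]
side lever_end 0.68 [378. 428.] [371. 281.  88.]
side lever_end 0.54 [409. 269.] [377. -65.  88.]
side head 0.96 [310. 283.] [583. -39.   0.]
side head 0.96 [394. 401.] [353. 183.   0.]
side head 0.9 [419. 266.] [ 356. -158.    0.]
side head 0.81 [370. 146.] [ 564. -574.    0.]
side spray_can 0.9 [323. 196.] [ 635. -326.   -0.]
side tube 0.95 [419. 213.] [ 384. -332.    0.]
side wrench 0.85 [207. 296.] [786.  61.   0.]
side tray 0.61 [210. 453.] [639. 366.   0.]
side thandle 0.71 [289. 285.] [603.  36.  75.]
side thandle 0.58 [309. 254.] [589. -56.  75.]
```

View pics/top0.png

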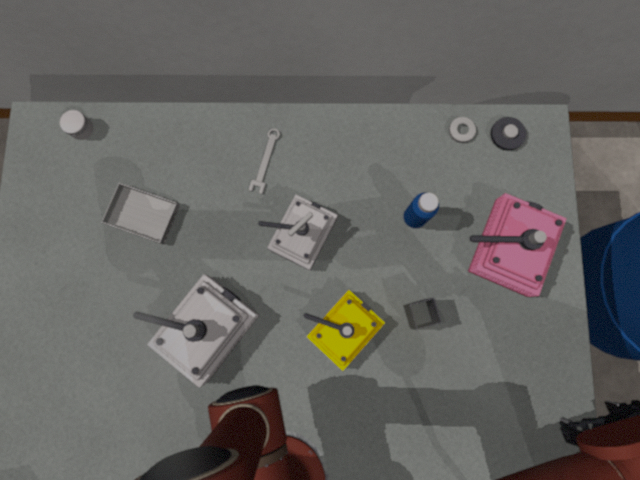

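View pics/side0.png

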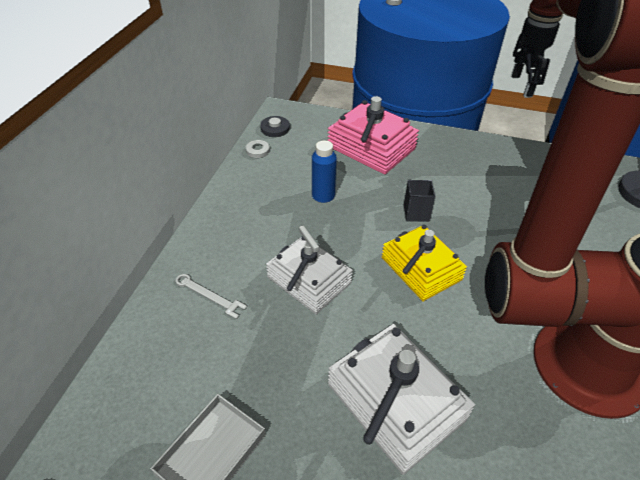

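The small grey head's T-bar is at top pixel (302,225). Look-alikes are the large grey head at (200,330), yellow at (345,330) and pink at (518,245). I rule out yellow and pink by colour and take the smaller of the two greys, the one at (302,225). Next is a close check of it.

```bash
python3 - <<'E'
from h import *
from scipy.optimize import least_squares
P={n:cams.get_image(n) for n in("top","side")}
tiles=[]
for n,(cx,cy) in {"top":(300,230),"side":(308,262)}.items():
    p=P[n]; f=p['frame'].copy()
    for k in('bar','thandle','lever_end','head'):
        for m in finder.outline_of(p,k)[:4]:
            ys,xs=np.nonzero(m['pixels'])
            if len(xs) and abs(xs.mean()-cx)<45 and abs(ys.mean()-cy)<45: 
                a=cv2.PCALine if 0 else cv2.minAreaRect(np.c_[xs,ys].astype(np.float32)); print(n,k,round(m['score'],2),len(xs),a)
        for m in finder.mark_of(p,k)[:4]:
            x,y=m['centre'][1]*640,m['centre'][0]*480
            if abs(x-cx)<45 and abs(y-cy)<45: print(' mark',n,k,round(m['score'],2),round(x,1),round(y,1))
    c=f[cy-40:cy+40,cx-40:cx+40]; tiles.append(cv2.resize(c,(400,400),interpolation=cv2.INTER_CUBIC))
cv2.imwrite('pics/crop.png',np.hstack(tiles)[:,:,::-1])
E
```

```text
top bar 0.47 204 ((300.5166320800781, 224.01785278320312), (7.164341926574707, 30.460636138916016), 46.97493362426758)
 mark top bar 0.5 301.0 224.0
top thandle 0.54 193 ((300.5, 224.0), (6.363960266113281, 28.991378784179688), 45.0)
 mark top thandle 0.51 299.7 230.8
 mark top thandle 0.23 301.1 226.6
top lever_end 0.64 226 ((283.85394287109375, 228.19024658203125), (50.42141342163086, 11.441271781921387), 3.8140745162963867)
 mark top lever_end 0.84 266.0 224.5
top head 0.66 2966 ((294.1898193359375, 227.1947479248047), (68.16580200195312, 63.98068618774414), 27.299571990966797)
 mark top head 0.93 303.6 236.2
side bar 0.78 226 ((308.2958679199219, 239.15614318847656), (29.76505470275879, 9.532294273376465), 52.594642639160156)
 mark side bar 0.64 308.4 241.6
side thandle 0.47 223 ((308.0092468261719, 238.84640502929688), (30.227815628051758, 9.226932525634766), 54.782405853271484)
 mark side thandle 0.76 309.2 254.9
side lever_end 0.9 429 ((302.6664123535156, 270.8724365234375), (18.735980987548828, 45.49381637573242), 20.924501419067383)
 mark side lever_end 0.56 291.6 284.2
side head 0.72 3776 ((309.69512939453125, 272.756103515625), (77.30601501464844, 57.784297943115234), 38.65980911254883)
 mark side head 0.83 312.8 283.1
```

View pics/crop.png

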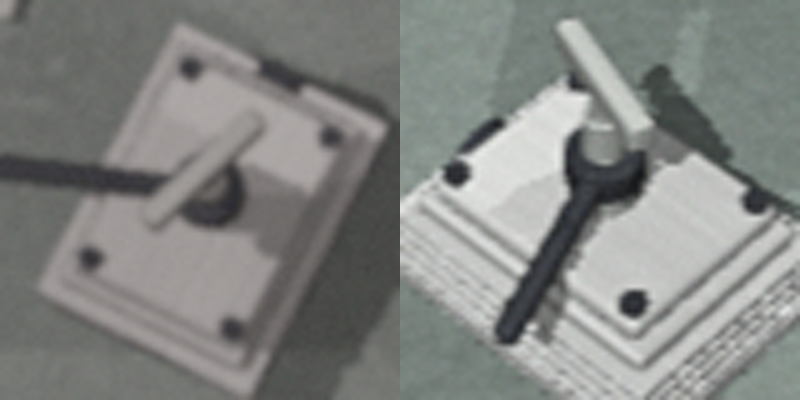

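The crop confirms the small grey head. In the top view the bar runs from (290,233) to (312,214) and the lever points left (+y). Next I fit the axis and both angles in both views.

```bash
cat > fit.py <<'E'
from h import *
from scipy.optimize import minimize
def box(x,y,a,l0,l1,w,z0,z1):
    u=np.array([np.cos(a),np.sin(a)]);v=np.array([-u[1],u[0]])
    return [[*(np.array([x,y])+u*l+v*s),z] for l in(l0,l1) for s in(-w/2,w/2) for z in(z0,z1)]
def render(p,X):
    q=np.array([proj(p,c) for c in X]); m=np.zeros((480*4,640*4),np.uint8)
    cv2.fillConvexPoly(m,cv2.convexHull(((q+.5)*4).astype(np.float32)).astype(np.int32),1)
    return cv2.resize(m.astype(np.float32),(640,480),interpolation=cv2.INTER_AREA)
def mask(p,name,near):
    best=None
    for m in finder.outline_of(p,name):
        ys,xs=np.nonzero(m['pixels'])
        if len(xs) and np.hypot(xs.mean()-near[0],ys.mean()-near[1])<30 and 100<len(xs)<600: return m['pixels'].astype(np.float32)
def fit(Ps,name,near,f,x0,scale):
    Ms={n:mask(p,name,near[n]) for n,p in Ps.items()}
    Ms={n:m for n,m in Ms.items() if m is not None}
    def cost(v):
        v=np.array(v);c=0
        for n,m in Ms.items():
            r=render(Ps[n],f(v)); c-=np.minimum(r,m).sum()/np.maximum(r,m).sum()
        return c/len(Ms)
    best=None
    for k in range(2):
        s=np.vstack([x0]+[np.array(x0)+np.eye(len(x0))[i]*scale[i]*(1-2*k) for i in range(len(x0))])
        o=minimize(cost,x0,method='Nelder-Mead',options=dict(initial_simplex=s,xatol=.003,fatol=1e-4))
        if best is None or o.fun<best.fun: best=o
    return best.x,-best.fun,list(Ms)
E
python3 - <<'E'
from fit import *
P={n:cams.get_image(n) for n in("top","side")}
near={'top':(300,224),'side':(308,239)}
fb=lambda v:box(v[0],v[1],v[2],-35,35,12,128,144)
for sub in (P,{'top':P['top']},{'side':P['side']}):
    print('bar',fit(sub,'bar',near,fb,[584,-43,-0.8],[8,8,.3]))
e=[atz(P['top'],rc,144,False)[:2] for rc in((233,290),(214.4,311.6))];d=e[1]-e[0];print(e,np.linalg.norm(d),np.arctan2(d[1],d[0]))
near={'top':(280,227),'side':(302,270)}
fl=lambda v:box(v[0],v[1],v[2],0,104,12,82,94)
for n in P: print('lever',fit({n:P[n]},'lever_end',near,fl,[584,-43,1.5],[8,8,.2]))
for n in P:
  q=[proj(P[n],x) for x in([583,-43,136],[583,-43,79])];print(n,q)
print(np.round(sensors.get_obs()['tool_pos'],1))
E
```

```text
bar (array([588.62594289, -45.35420059,  -0.81938315]), np.float64(0.8193492889404297), ['top'])
bar (array([588.62594289, -45.35420059,  -0.81938315]), np.float64(0.8193492889404297), ['top'])Traceback (most recent call last):
  File "<stdin>", line 6, in <module>
  File "fit.py", line 26, in fit
    o=minimize(cost,x0,method='Nelder-Mead',options=dict(initial_simplex=s,xatol=.003,fatol=1e-4))
    res = _minimize_neldermead(fun, x0, args, callback, bounds=bounds,
                               **options)
    fsim[k] = func(sim[k])
              ~~~~^^^^^^^^
    fx = function(np.copy(x), *(wrapper_args + args))
  File "fit.py", line 22, in cost
    return c/len(Ms)
           ~^~~~~~~~
ZeroDivisionError: division by zero
```

```bash
python3 - <<'E'
from fit import *
fb=lambda v:box(v[0],v[1],v[2],-35,35,12,128,144)
fl=lambda v:box(v[0],v[1],v[2],10,104,12,82,94)
NB={'top':(300,224),'side':(308,239)}; NL={'top':(280,227),'side':(302,270)}
for i in range(3):
  P={n:cams.get_image(n) for n in("top","side")}
  for lab,name,near,f,x0 in(('bar','bar',NB,fb,[586,-44,-.8]),('bar','thandle',NB,fb,[586,-44,-.8]),('lev','lever_end',NL,fl,[586,-44,1.5])):
    for sub in ({'top':P['top']},{'side':P['side']},P):
      try: print(lab,*fit(sub,name,near,f,x0,[6,6,.2]))
      except ZeroDivisionError: print('none')
e=[atz(P['top'],rc,144,False)[:2] for rc in((233,290),(214.4,311.6))];d=e[1]-e[0];print(e,np.linalg.norm(d),np.arctan2(d[1],d[0]))
# axis by triangulating bar marks
E
```

```text
bar [587.0218806  -43.46133938  -0.79866059] 0.7354434132575989 ['top']
bar [587.15357749 -46.09178342  -0.82615357] 0.8914533853530884 ['side']
bar [587.06833975 -45.51072204  -0.81191492] 0.8022301197052002 ['top', 'side']
bar [586.4566171  -43.83049723  -0.81124184] 0.8855633735656738 ['top']
bar [585.78077311 -44.29473701  -0.85768836] 0.7812882661819458 ['side']
bar [586.81905634 -44.24195902  -0.81982643] 0.8261244893074036 ['top', 'side']
lev [588.28347223 -42.04007384   1.47931702] 0.5372262597084045 ['top']
lev [583.88266467 -49.73807729   1.44307617] 0.6361240148544312 ['side']
lev [585.79787899 -48.52550336   1.45537052] 0.5780285596847534 ['top', 'side']
bar [587.37218328 -44.49238831  -0.79314039] 0.8802114129066467 ['top']
bar [588.19188363 -45.99009125  -0.88328606] 0.7398537993431091 ['side']
bar [587.73804654 -44.57543243  -0.81078578] 0.7888435125350952 ['top', 'side']
bar [589.16884097 -45.61003864  -0.81457934] 0.7545295357704163 ['top']
bar [586.62562276 -44.69362005  -0.86427119] 0.7844092845916748 ['side']
bar [587.72214952 -45.43033908  -0.85384973] 0.76450443
[... 333 characters left out ...]
6136 -45.46905117  -0.82644067] 0.8369590640068054 ['side']
bar [586.58304955 -44.1915221   -0.81486757] 0.8334969282150269 ['top', 'side']
bar [587.67107415 -44.67162256  -0.8040847 ] 0.849661648273468 ['top']
bar [586.66165291 -45.67021965  -0.8703623 ] 0.7588599920272827 ['side']
bar [587.42621614 -44.67851667  -0.80355378] 0.7885185480117798 ['top', 'side']
lev [588.40576922 -41.79394261   1.47485459] 0.5545090436935425 ['top']
lev [582.84721827 -52.50536826   1.43835172] 0.5668225288391113 ['side']
lev [587.0587345  -47.30022189   1.46167732] 0.534064769744873 ['top', 'side']
[array([564.73755387, -21.48401933]), array([607.44604747, -69.08952378])] 63.95544917497064 -0.8395671768684811
```

Result: axis ≈ (587, -45), bar angle ≈ -0.815 rad, lever direction ≈ 1.465 rad. Moving over it at the present height, turning tool x to 2.327 rad on the way, which leaves the wrist joint enough range.

Request:
play_rows:
  moves:
    - {"linear": [0.747,-0.538,0],"dr": [0,0,-0.79],"hand": 1}
    - {"linear": [0.789,-0.474,0],"dr": [0,0,-0.79],"hand": 1}
    - {"linear": [0.826,-0.408,0],"dr": [0,0,-0.79],"hand": 1}
    - {"linear": [0.857,-0.338,0],"dr": [0,0,-0.79],"hand": 1}
    - {"linear": [0.882,-0.266,0],"dr": [0,0,-0.79],"hand": 1}
    - {"linear": [0.901,-0.193,0],"dr": [0,0,-0.79],"hand": 1}
    - {"linear": [0.913,-0.118,0],"dr": [0,0,-0.79],"hand": 1}
    - {"linear": [0.92,-0.041,0],"dr": [0,0,-0.79],"hand": 1}

```text
time: 4.87
tool_pos: [334.5, -406.9, 231.4]
eef_rot: [2.753, 1.512, 0.0]
force: [-1.1, -0.0, -0.9]
grip_width: 85.6
finger_force: 0.0
```

Request:
play_rows:
  moves:
    - {"linear": [0.92,0.035,0],"dr": [0,0,-0.79],"hand": 1}
    - {"linear": [0.914,0.11,0],"dr": [0,0,-0.79],"hand": 1}
    - {"linear": [0.902,0.186,0],"dr": [0,0,-0.79],"hand": 1}
    - {"linear": [0.884,0.26,0],"dr": [0,0,-0.79],"hand": 1}
    - {"linear": [0.859,0.331,0],"dr": [0,0,-0.79],"hand": 1}
    - {"linear": [0.829,0.401,0],"dr": [0,0,-0.79],"hand": 1}
    - {"linear": [0.793,0.469,0],"dr": [0,0,-0.79],"hand": 1}
    - {"linear": [0.751,0.533,0],"dr": [0,0,-0.79],"hand": 1}

```text
time: 5.53
tool_pos: [460.8, -225.3, 231.5]
eef_rot: [2.112, 2.325, 0.0]
force: [0.1, -0.2, -0.4]
grip_width: 85.4
finger_force: 0.0
```

Request:
play_rows:
  moves:
    - {"linear": [0.705,0.593,0],"dr": [0,0,-0.79],"hand": 1}
    - {"linear": [0.654,0.649,0],"dr": [0,0,-0.79],"hand": 1}
    - {"linear": [0.597,0.701,0],"dr": [0,0,-0.79],"hand": 1}
    - {"linear": [0.538,0.748,0],"dr": [0,0,-0.79],"hand": 1}
    - {"linear": [0.474,0.79,0],"dr": [0,0,-0.79],"hand": 1}
    - {"linear": [0.407,0.826,0],"dr": [0,0,-0.79],"hand": 1}
    - {"linear": [0.338,0.857,0],"dr": [0,0,-0.79],"hand": 1}
    - {"linear": [0.266,0.882,0],"dr": [0,0,-0.79],"hand": 1}

```text
time: 6.2
tool_pos: [587.0, -43.8, 231.4]
eef_rot: [1.242, 2.885, 0.0]
force: [0.3, -0.9, 0.5]
grip_width: 85.3
finger_force: 0.0
```

Request:
play_rows:
  moves:
    - {"linear": [0,0,0.9],"dr": [0,0,0],"hand": 1}
    - {"linear": [0,0,0.9],"dr": [0,0,0],"hand": 1}
    - {"linear": [0,0,0.9],"dr": [0,0,0],"hand": 1}
    - {"linear": [0,0,0.9],"dr": [0,0,0],"hand": 0.3}
    - {"linear": [0,0,0],"dr": [0,0,0],"hand": -0.2}
    - {"linear": [0,0,0],"dr": [0,0,0],"hand": -0.2}
    - {"linear": [0,0,0],"dr": [0,0,0],"hand": -0.2}
  squeeze: 40

```text
time: 6.78
tool_pos: [587.3, -45.3, 125.1]
eef_rot: [1.248, 2.881, 0.001]
force: [0.4, -0.4, -0.2]
grip_width: 38.9
finger_force: 0.0
```

```bash
python3 - <<'E'
from fit import *
P={n:cams.get_image(n) for n in("top","side")}
t=[cv2.resize(P[n]['frame'][cy-60:cy+60,cx-60:cx+60],(400,400),interpolation=cv2.INTER_CUBIC) for n,(cx,cy) in {"top":(300,230),"side":(308,250)}.items()]
cv2.imwrite('pics/g1.png',np.hstack(t)[:,:,::-1])
s=sensors.get_obs();print({k:np.round(s[k],3) for k in('time','tool_pos','force','torque','grip_width','joint_pos')})
E
```

```text
{'time': np.float64(6.883), 'tool_pos': array([588.047, -45.453, 126.209]), 'force': array([ 0.086, -0.337,  0.15 ]), 'torque': array([-0.028, -0.001,  0.022]), 'grip_width': np.float64(34.156), 'joint_pos': array([-0.203,  0.054,  1.792,  0.   ,  1.291, -0.957])}
```

View pics/g1.png

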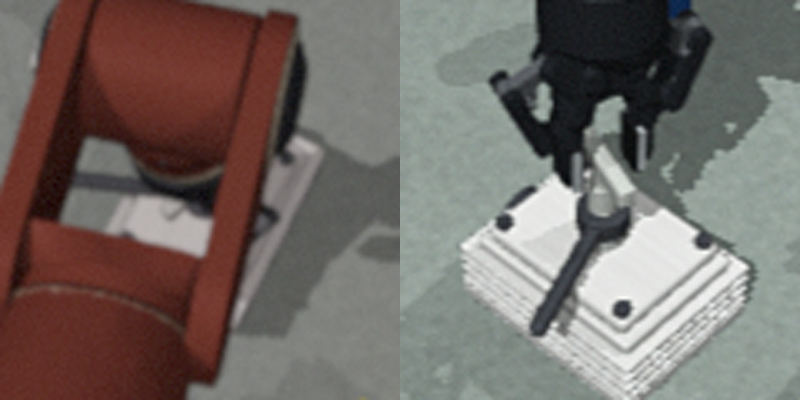

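The fingers straddle the bar, with the side view showing one pad on each side of it. Closing.

Request:
play_rows:
  moves:
    - {"linear": [0,0,0.03],"dr": [0,0,0],"hand": -0.6}
    - {"linear": [0,0,0],"dr": [0,0,0],"hand": -1}
    - {"linear": [0,0,0],"dr": [0,0,0],"hand": -1}
    - {"linear": [0,0,0],"dr": [0,0,0],"hand": -1}
    - {"linear": [0,0,0],"dr": [0,0,0],"hand": -1}
    - {"linear": [0,0,0],"dr": [0,0,0],"hand": -1}
  squeeze: 40

```text
time: 7.38
tool_pos: [587.6, -45.1, 124.3]
eef_rot: [1.247, 2.88, 0.001]
force: [0.0, 1.4, 5.8]
grip_width: 11.1
finger_force: 41.2
```

```bash
cat > st.py <<'E'
from h import *
s=sensors.get_obs();r=s['eef_rot'];print({k:np.round(s[k],3) for k in('time','tool_pos','force','torque','grip_width','finger_force','joint_pos')},'psi',round(2*np.arctan2(r[1],r[0]),4))
E
python3 st.py
```

```text
{'time': np.float64(7.383), 'tool_pos': array([587.554, -45.146, 124.266]), 'force': array([0.047, 1.448, 5.759]), 'torque': array([ 0.13 , -0.009,  0.044]), 'grip_width': np.float64(11.111), 'finger_force': np.float64(41.18), 'joint_pos': array([-0.203,  0.056,  1.794,  0.   ,  1.289, -0.957])} psi 2.3243
```

Request:
play_rows:
  moves:
    - {"linear": [0,0,0],"dr": [0,0,0.5],"hand": -1}
    - {"linear": [0,0,0],"dr": [0,0,0.8],"hand": -1}
    - {"linear": [0,0,0],"dr": [0,0,0.8],"hand": -1}
    - {"linear": [0,0,0],"dr": [0,0,0.8],"hand": -1}
    - {"linear": [0,0,0],"dr": [0,0,0.8],"hand": -1}
    - {"linear": [0,0,0],"dr": [0,0,0.8],"hand": -1}
    - {"linear": [0,0,0],"dr": [0,0,0.8],"hand": -1}
    - {"linear": [0,0,0],"dr": [0,0,0.5],"hand": -1}

```text
time: 8.05
tool_pos: [587.8, -45.0, 124.3]
eef_rot: [2.056, 2.372, 0.004]
force: [1.6, 2.6, 5.2]
grip_width: 11.4
finger_force: 41.1
```

```bash
python3 st.py
```

```text
{'time': np.float64(8.05), 'tool_pos': array([587.813, -44.986, 124.285]), 'force': array([1.604, 2.564, 5.187]), 'torque': array([ 0.228, -0.19 ,  0.028]), 'grip_width': np.float64(11.385), 'finger_force': np.float64(41.108), 'joint_pos': array([-2.030e-01,  5.600e-02,  1.794e+00,  1.000e-03,  1.288e+00,
       -3.460e-01])} psi 1.7135
```

Request:
play_rows:
  moves:
    - {"linear": [0,0,0],"dr": [0,0,0.5],"hand": -1}
    - {"linear": [0,0,0],"dr": [0,0,0.5],"hand": -1}
    - {"linear": [0,0,0],"dr": [0,0,0.5],"hand": -1}
    - {"linear": [0,0,0],"dr": [0,0,0.5],"hand": -1}
    - {"linear": [0,0,0],"dr": [0,0,0.5],"hand": -1}
    - {"linear": [0,0,0],"dr": [0,0,0.2],"hand": -1}
    - {"linear": [0,0,0],"dr": [0,0,0],"hand": -1}

```text
time: 8.63
tool_pos: [587.9, -45.0, 124.2]
eef_rot: [2.366, 2.062, 0.005]
force: [1.9, 0.6, 4.9]
grip_width: 11.4
finger_force: 41.1
```

```bash
python3 st.py
```

```text
{'time': np.float64(8.633), 'tool_pos': array([587.917, -44.956, 124.247]), 'force': array([1.887, 0.564, 4.866]), 'torque': array([ 0.226, -0.287,  0.045]), 'grip_width': np.float64(11.36), 'finger_force': np.float64(41.078), 'joint_pos': array([-2.030e-01,  5.600e-02,  1.794e+00,  1.000e-03,  1.288e+00,
       -6.600e-02])} psi 1.4337
```

Request:
play_rows:
  moves:
    - {"linear": [0,0,0],"dr": [0,0,0.4],"hand": -1}
    - {"linear": [0,0,0],"dr": [0,0,0.4],"hand": -1}
    - {"linear": [0,0,0],"dr": [0,0,0.4],"hand": -1}
    - {"linear": [0,0,0],"dr": [0,0,0],"hand": -1}

```text
time: 8.97
tool_pos: [588.0, -45.0, 124.2]
eef_rot: [2.492, 1.909, 0.005]
force: [2.3, 1.2, 4.6]
grip_width: 11.0
finger_force: 41.1
```

```bash
python3 st.py
```

```text
{'time': np.float64(8.967), 'tool_pos': array([587.981, -44.994, 124.246]), 'force': array([2.28 , 1.231, 4.588]), 'torque': array([ 0.213, -0.305,  0.024]), 'grip_width': np.float64(10.962), 'finger_force': np.float64(41.074), 'joint_pos': array([-2.030e-01,  5.600e-02,  1.794e+00,  1.000e-03,  1.288e+00,
        6.000e-02])} psi 1.3073
```

Request:
play_rows:
  moves:
    - {"linear": [0,0,0],"dr": [0,0,0.4],"hand": -1}
    - {"linear": [0,0,0],"dr": [0,0,0.4],"hand": -1}
    - {"linear": [0,0,0],"dr": [0,0,0.4],"hand": -1}
    - {"linear": [0,0,0],"dr": [0,0,0],"hand": -1}

```text
time: 9.3
tool_pos: [588.1, -45.0, 124.3]
eef_rot: [2.607, 1.749, 0.006]
force: [2.8, 0.8, 5.2]
grip_width: 10.7
finger_force: 41.1
```

```bash
python3 st.py
```

```text
{'time': np.float64(9.3), 'tool_pos': array([588.06 , -44.995, 124.275]), 'force': array([2.811, 0.776, 5.21 ]), 'torque': array([ 0.168, -0.365,  0.024]), 'grip_width': np.float64(10.723), 'finger_force': np.float64(41.07), 'joint_pos': array([-2.030e-01,  5.600e-02,  1.794e+00,  1.000e-03,  1.287e+00,
        1.860e-01])} psi 1.182
```

Request:
play_rows:
  moves:
    - {"linear": [0,0,0],"dr": [0,0,0.4],"hand": -1}
    - {"linear": [0,0,0],"dr": [0,0,0.4],"hand": -1}
    - {"linear": [0,0,0],"dr": [0,0,0.4],"hand": -1}
    - {"linear": [0,0,0],"dr": [0,0,0],"hand": -1}

```text
time: 9.63
tool_pos: [588.1, -45.0, 124.2]
eef_rot: [2.711, 1.582, 0.006]
force: [2.6, 1.5, 5.1]
grip_width: 10.9
finger_force: 41.1
```

```bash
python3 st.py
```

```text
{'time': np.float64(9.633), 'tool_pos': array([588.087, -45.016, 124.241]), 'force': array([2.565, 1.463, 5.119]), 'torque': array([ 0.247, -0.423,  0.035]), 'grip_width': np.float64(10.943), 'finger_force': np.float64(41.083), 'joint_pos': array([-2.030e-01,  5.600e-02,  1.794e+00,  1.000e-03,  1.287e+00,
        3.110e-01])} psi 1.0564
```

Request:
play_rows:
  moves:
    - {"linear": [0,0,0],"dr": [0,0,0.4],"hand": -1}
    - {"linear": [0,0,0],"dr": [0,0,0.4],"hand": -1}
    - {"linear": [0,0,0],"dr": [0,0,0.4],"hand": -1}
    - {"linear": [0,0,0],"dr": [0,0,0],"hand": -1}

```text
time: 9.97
tool_pos: [588.1, -45.0, 124.3]
eef_rot: [2.805, 1.409, 0.007]
force: [2.4, 0.5, 4.6]
grip_width: 11.4
finger_force: 41.1
```

```bash
python3 st.py
```

```text
{'time': np.float64(9.967), 'tool_pos': array([588.149, -45.03 , 124.257]), 'force': array([2.382, 0.539, 4.554]), 'torque': array([ 0.25 , -0.465,  0.009]), 'grip_width': np.float64(11.407), 'finger_force': np.float64(41.064), 'joint_pos': array([-2.030e-01,  5.600e-02,  1.794e+00,  1.000e-03,  1.287e+00,
        4.370e-01])} psi 0.9308
```

Request:
play_rows:
  moves:
    - {"linear": [0,0,0],"dr": [0,0,0.4],"hand": -1}
    - {"linear": [0,0,0],"dr": [0,0,0.4],"hand": -1}
    - {"linear": [0,0,0],"dr": [0,0,0.4],"hand": -1}
    - {"linear": [0,0,0],"dr": [0,0,0],"hand": -1}

```text
time: 10.3
tool_pos: [588.2, -45.1, 124.3]
eef_rot: [2.888, 1.231, 0.007]
force: [3.5, 1.4, 4.7]
grip_width: 11.0
finger_force: 41.2
```

```bash
python3 st.py
```

```text
{'time': np.float64(10.3), 'tool_pos': array([588.174, -45.089, 124.264]), 'force': array([3.537, 1.401, 4.71 ]), 'torque': array([ 0.224, -0.548,  0.24 ]), 'grip_width': np.float64(11.01), 'finger_force': np.float64(41.208), 'joint_pos': array([-2.030e-01,  5.600e-02,  1.794e+00,  1.000e-03,  1.287e+00,
        5.620e-01])} psi 0.8061
```

Request:
play_rows:
  moves:
    - {"linear": [0,0,0],"dr": [0,0,0.2],"hand": -1}
    - {"linear": [0,0,0],"dr": [0,0,0],"hand": -1}
    - {"linear": [0,0,0],"dr": [0,0,0],"hand": -1}

```text
time: 10.55
tool_pos: [588.2, -45.1, 124.3]
eef_rot: [2.9, 1.204, 0.007]
force: [3.0, 1.5, 5.8]
grip_width: 11.3
finger_force: 41.1
```

```bash
python3 st.py
```

```text
{'time': np.float64(10.55), 'tool_pos': array([588.194, -45.087, 124.26 ]), 'force': array([3.02 , 1.542, 5.805]), 'torque': array([ 0.257, -0.581,  0.31 ]), 'grip_width': np.float64(11.327), 'finger_force': np.float64(41.136), 'joint_pos': array([-2.030e-01,  5.600e-02,  1.794e+00,  1.000e-03,  1.287e+00,
        5.810e-01])} psi 0.7869
```

Bottomed firmly at about 0.27 N m, which puts the bottom at psi ≈ 0.89. Backing off to psi ≈ 2.46, a turn of 96° counter-clockwise.

Request:
play_rows:
  moves:
    - {"linear": [0,0,0],"dr": [0,0,-0.8],"hand": -1}
    - {"linear": [0,0,0],"dr": [0,0,-0.8],"hand": -1}
    - {"linear": [0,0,0],"dr": [0,0,-0.8],"hand": -1}
    - {"linear": [0,0,0],"dr": [0,0,-0.8],"hand": -1}
    - {"linear": [0,0,0],"dr": [0,0,-0.8],"hand": -1}
    - {"linear": [0,0,0],"dr": [0,0,-0.8],"hand": -1}
    - {"linear": [0,0,0],"dr": [0,0,-0.8],"hand": -1}
    - {"linear": [0,0,0],"dr": [0,0,-0.8],"hand": -1}

```text
time: 11.22
tool_pos: [587.9, -45.0, 124.2]
eef_rot: [2.339, 2.093, 0.005]
force: [2.9, 1.6, 5.5]
grip_width: 11.4
finger_force: 41.2
```

Request:
play_rows:
  moves:
    - {"linear": [0,0,0],"dr": [0,0,-0.8],"hand": -1}
    - {"linear": [0,0,0],"dr": [0,0,-0.8],"hand": -1}
    - {"linear": [0,0,0],"dr": [0,0,-0.8],"hand": -1}
    - {"linear": [0,0,0],"dr": [0,0,-0.8],"hand": -1}
    - {"linear": [0,0,0],"dr": [0,0,-0.8],"hand": -1}
    - {"linear": [0,0,0],"dr": [0,0,-0.8],"hand": -1}
    - {"linear": [0,0,0],"dr": [0,0,-0.8],"hand": -1}
    - {"linear": [0,0,0],"dr": [0,0,-0.8],"hand": -1}

```text
time: 11.88
tool_pos: [587.6, -45.1, 124.2]
eef_rot: [1.52, 2.746, 0.002]
force: [1.1, 1.9, 7.3]
grip_width: 11.0
finger_force: 41.3
```

Request:
play_rows:
  moves:
    - {"linear": [0,0,0],"dr": [0,0,-0.8],"hand": -1}
    - {"linear": [0,0,0],"dr": [0,0,-0.8],"hand": -1}
    - {"linear": [0,0,0],"dr": [0,0,-0.8],"hand": -1}
    - {"linear": [0,0,0],"dr": [0,0,-0.8],"hand": -1}
    - {"linear": [0,0,0],"dr": [0,0,0],"hand": -1}
    - {"linear": [0,0,0],"dr": [0,0,0],"hand": -1}
    - {"linear": [0,0,0],"dr": [0,0,0],"hand": -1}

```text
time: 12.47
tool_pos: [587.5, -45.2, 124.3]
eef_rot: [1.047, 2.959, 0.001]
force: [1.1, 0.2, 7.9]
grip_width: 11.2
finger_force: 41.3
```

```bash
python3 st.py
```

```text
{'time': np.float64(12.467), 'tool_pos': array([587.496, -45.244, 124.254]), 'force': array([1.053, 0.183, 7.913]), 'torque': array([ 0.146, -0.082,  0.028]), 'grip_width': np.float64(11.233), 'finger_force': np.float64(41.344), 'joint_pos': array([-0.203,  0.056,  1.794,  0.   ,  1.289, -1.094])} psi 2.4614
```

Request:
play_rows:
  moves:
    - {"linear": [0,0,0],"dr": [0,0,0],"hand": 0}
    - {"linear": [0,0,0],"dr": [0,0,0],"hand": 0}
    - {"linear": [0,0,0],"dr": [0,0,0],"hand": 0}
    - {"linear": [0,0,0],"dr": [0,0,0],"hand": 0}
    - {"linear": [0,0,-0.5],"dr": [0,0,0],"hand": 0}
    - {"linear": [0,0,-0.9],"dr": [0,0,0],"hand": 0}
    - {"linear": [0,0,-0.9],"dr": [0,0,0],"hand": 0}
    - {"linear": [0,0,-0.9],"dr": [0,0,0],"hand": 0}

```text
time: 13.13
tool_pos: [585.6, -45.0, 218.4]
eef_rot: [-1.048, -2.959, 0.001]
force: [-0.4, 0.3, 0.6]
grip_width: 42.7
finger_force: 0.0
```

```bash
python3 - <<'E'
from fit import *
exec(open('st.py').read())
P={'side':cams.get_image('side')}
fb=lambda v:box(v[0],v[1],v[2],-35,35,12,128,144)
fl=lambda v:box(v[0],v[1],v[2],10,104,12,82,94)
for n in('bar','thandle'):
  try: print(fit(P,n,{'side':(308,239)},fb,[587,-45,-.68],[3,3,.2]))
  except ZeroDivisionError: print('none')
try: print(fit(P,'lever_end',{'side':(302,270)},lambda v:fl([587,-45,v[0]]),[1.46],[.1]))
except ZeroDivisionError: print('none')
for m in finder.mark_of(P['side'],'lever_end'): print(atz(P['side'],m['centre'],88))
cv2.imwrite('pics/s2.png',cv2.resize(P['side']['frame'][170:330,220:400],(720,640)[:2] and (675,600))[:,:,::-1])
E
```

```text
{'time': np.float64(13.133), 'tool_pos': array([585.577, -44.967, 218.364]), 'force': array([-0.437,  0.29 ,  0.629]), 'torque': array([0.041, 0.005, 0.026]), 'grip_width': np.float64(42.675), 'finger_force': np.float64(0.0), 'joint_pos': array([-0.203, -0.026,  1.714, -0.   ,  1.456, -1.093])} psi -3.8226
(array([587.25166923, -46.22565416,  -0.69094516]), np.float64(0.8517723083496094), ['side'])
(array([586.35912065, -45.71941888,  -0.70731182]), np.float64(0.8696277737617493), ['side'])
(array([1.49125]), np.float64(0.5172100067138672), ['side'])
[600.74356379  43.49794646  88.        ]
[377.26414927 -70.95113605  88.        ]
[373.36576034 277.09115957  88.        ]
[ 568.15197462 -502.87913447   88.        ]
```

View pics/s2.png

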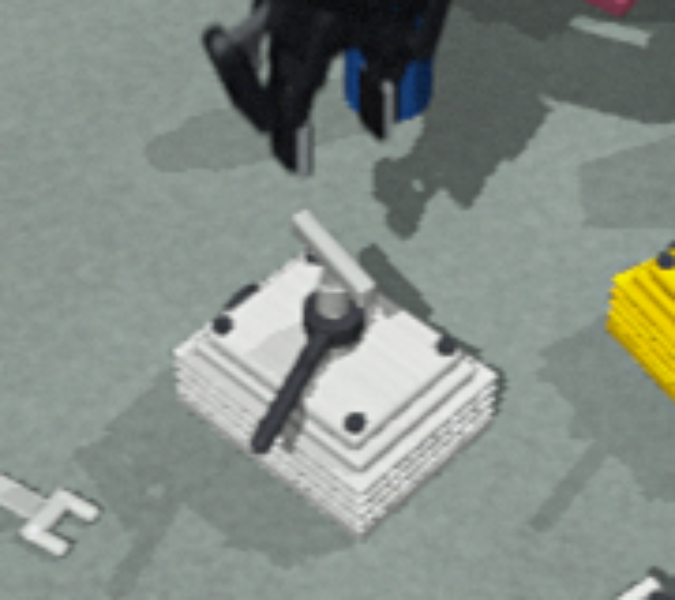

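The screw is set: the bar reads ≈ -0.69 rad against the expected -0.68, and the lever is still loose. Moving to the lever's counter-clockwise side with the fingers shut.

Request:
play_rows:
  moves:
    - {"linear": [0.65,0.45,0],"dr": [0,0,0],"hand": -1}
    - {"linear": [0.65,0.45,0],"dr": [0,0,0],"hand": -1}
    - {"linear": [0.66,0.45,0],"dr": [0,0,0],"hand": -1}
    - {"linear": [0.66,0.46,0],"dr": [0,0,0],"hand": -1}
    - {"linear": [0,0,0],"dr": [0,0,-1],"hand": -1}
    - {"linear": [0,0,0],"dr": [0,0,-1],"hand": -1}
    - {"linear": [0,0,0],"dr": [0,0,-1],"hand": -1}
    - {"linear": [0,0,0],"dr": [0,0,-1],"hand": -1}
  squeeze: 40

```text
time: 14.05
tool_pos: [558.1, 46.9, 215.7]
eef_rot: [-0.401, -3.111, 0.001]
force: [-0.2, 0.5, 0.3]
grip_width: -0.2
finger_force: 0.0
```

Request:
play_rows:
  moves:
    - {"linear": [0,0,0],"dr": [0,0,-0.9],"hand": -1}
    - {"linear": [0,0,0],"dr": [0,0,-0.5],"hand": -1}
    - {"linear": [0,0,0.9],"dr": [0,0,0],"hand": -1}
    - {"linear": [0,0,0.9],"dr": [0,0,0],"hand": -1}
    - {"linear": [0,0,0.9],"dr": [0,0,0],"hand": -1}
    - {"linear": [0,0,0.9],"dr": [0,0,0],"hand": -1}
    - {"linear": [0,0,0.9],"dr": [0,0,0],"hand": -1}
    - {"linear": [0,0,0],"dr": [0,0,0],"hand": -1}

```text
time: 14.72
tool_pos: [553.0, 46.8, 74.6]
eef_rot: [-0.181, -3.121, 0.0]
force: [-0.7, 0.4, -0.4]
grip_width: 0.2
finger_force: 0.0
```

```bash
python3 st.py
```

```text
{'time': np.float64(14.717), 'tool_pos': array([553.049,  46.845,  74.618]), 'force': array([-0.677,  0.411, -0.38 ]), 'torque': array([ 0.009,  0.067, -0.059]), 'grip_width': np.float64(0.157), 'finger_force': np.float64(0.0), 'joint_pos': array([-0.05 ,  0.048,  1.893, -0.   ,  1.216, -1.505])} psi -3.2574
```

Request:
play_rows:
  moves:
    - {"linear": [0,0,-0.27],"dr": [0,0,0],"hand": -1}
    - {"linear": [-0.3,0,0],"dr": [0,0,0],"hand": -1}
    - {"linear": [-0.3,0,0],"dr": [0,0,0],"hand": -1}
    - {"linear": [-0.3,0,0],"dr": [0,0,0],"hand": -1}
    - {"linear": [-0.18,0.03,0],"dr": [0,0,0.57],"hand": -1}
    - {"linear": [-0.18,0.03,0],"dr": [0,0,0.57],"hand": -1}
    - {"linear": [-0.18,0.03,0],"dr": [0,0,0.57],"hand": -1}

```text
time: 15.3
tool_pos: [605.0, 42.7, 93.8]
eef_rot: [0.465, 3.104, -0.001]
force: [-2.3, -1.4, 2.5]
grip_width: 0.4
finger_force: 1.5
```

```bash
python3 - <<'E'
from h import *
exec(open('st.py').read())
p=cams.get_image('side')
cv2.imwrite('pics/s3.png',cv2.resize(p['frame'][170:330,220:400],(675,600))[:,:,::-1])
E
```

```text
{'time': np.float64(15.3), 'tool_pos': array([604.994,  42.75 ,  93.849]), 'force': array([-2.302, -1.431,  2.513]), 'torque': array([-0.235,  0.308,  0.002]), 'grip_width': np.float64(0.396), 'finger_force': np.float64(1.541), 'joint_pos': array([-5.200e-02,  1.290e-01,  1.771e+00, -1.000e-03,  1.239e+00,
       -1.324e+00])} psi 2.8439
```

View pics/s3.png

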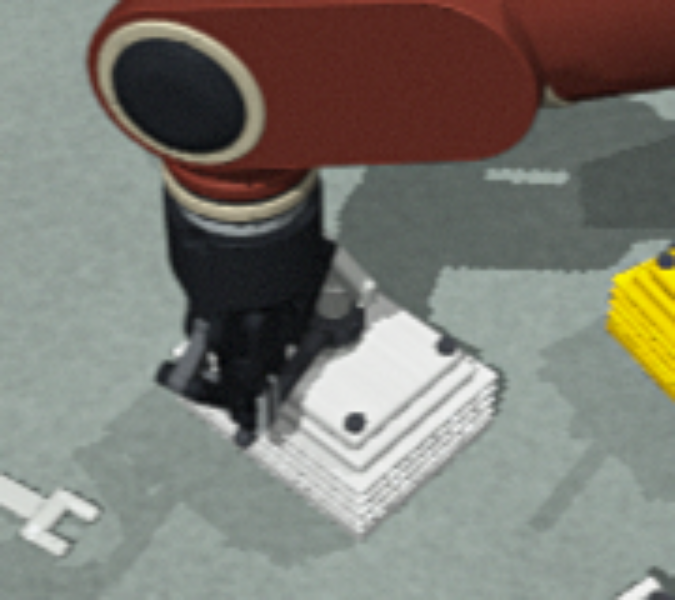

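The fingers are at the lever's left side, tips at about crop (250,435), but the tip reads high (z 94). I'll let it settle and read again.

Request:
play_rows:
  moves:
    - {"linear": [0,0,0],"dr": [0,0,0],"hand": -1}
    - {"linear": [0,0,0],"dr": [0,0,0],"hand": -1}
    - {"linear": [0,0,0],"dr": [0,0,0],"hand": -1}
    - {"linear": [0,0,0],"dr": [0,0,0],"hand": -1}

```text
time: 15.68
tool_pos: [604.5, 43.1, 93.7]
eef_rot: [0.459, 3.103, 0.0]
force: [2.4, -1.1, 5.2]
grip_width: -0.0
finger_force: 2.9
```

```bash
python3 - <<'E'
from fit import *
exec(open('st.py').read())
p=cams.get_image('side')
for m in finder.mark_of(p,'lever_end')[:3]: print(m['score'],atz(p,m['centre'],88)-[587,-45,0])
try: print(fit({'side':p},'lever_end',{'side':(302,270)},lambda v:box(587,-45,v[0],10,104,12,82,94),[1.3],[.1]))
except ZeroDivisionError: print('none')
E
```

```text
{'time': np.float64(15.683), 'tool_pos': array([604.465,  43.066,  93.685]), 'force': array([ 2.377, -1.053,  5.198]), 'torque': array([-0.273, -0.193, -0.051]), 'grip_width': np.float64(-0.036), 'finger_force': np.float64(2.915), 'joint_pos': array([-0.051,  0.127,  1.773, -0.   ,  1.237, -1.329])} psi 2.848
0.86 [-217.25781083  322.8991072    88.        ]
0.85 [-210.47117683  -23.06202559   88.        ]
0.57 [ -18.09022828 -464.4093785    88.        ]
(array([1.4109375]), np.float64(0.3008352220058441), ['side'])
```

The tips are resting on top of the lever. Lifting off, backing away and reading the settled pose.

Request:
play_rows:
  moves:
    - {"linear": [0,0,-0.6],"dr": [0,0,0],"hand": -1}
    - {"linear": [0.7,0,0],"dr": [0,0,0],"hand": -1}
    - {"linear": [0.8,0,0],"dr": [0,0,0],"hand": -1}
    - {"linear": [0,0,0],"dr": [0,0,0],"hand": -1}
    - {"linear": [0,0,0],"dr": [0,0,0],"hand": -1}
    - {"linear": [0,0,0],"dr": [0,0,0],"hand": -1}
    - {"linear": [0,0,0],"dr": [0,0,0],"hand": -1}

```text
time: 16.42
tool_pos: [560.2, 56.3, 109.7]
eef_rot: [0.461, 3.107, 0.0]
force: [0.1, -0.2, 0.0]
grip_width: -0.3
finger_force: 0.0
```

```bash
python3 - <<'E'
from fit import *
exec(open('st.py').read())
p=cams.get_image('side')
for m in finder.mark_of(p,'lever_end')[:4]: print(m['score'],atz(p,m['centre'],88)-[587,-45,0])
try: print(fit({'side':p},'lever_end',{'side':(302,270)},lambda v:box(587,-45,v[0],10,104,12,82,94),[1.3],[.1]))
except ZeroDivisionError: print('none')
cv2.imwrite('pics/s4.png',cv2.resize(p['frame'][170:330,220:400],(675,600))[:,:,::-1])
E
```

```text
{'time': np.float64(16.417), 'tool_pos': array([560.244,  56.292, 109.656]), 'force': array([ 0.119, -0.213,  0.004]), 'torque': array([ 0.07 ,  0.028, -0.005]), 'grip_width': np.float64(-0.259), 'finger_force': np.float64(0.0), 'joint_pos': array([-0.032,  0.013,  1.865,  0.   ,  1.264, -1.308])} psi 2.847
0.91 [-205.93985828  -19.14835441   88.        ]
0.8 [ -17.18372835 -461.33462841   88.        ]
0.56 [-213.77459768  323.77170837   88.        ]
0.43 [16.92719033 91.86325345 88.        ]
none
```

View pics/s4.png

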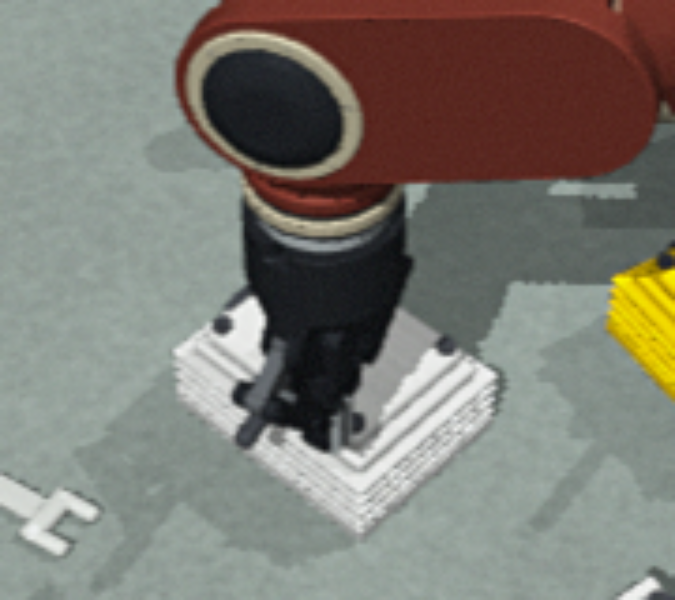

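The lever end is at crop (245,440), and the fingers are clear on its counter-clockwise side. Lowering to z ≈ 82 and settling.

Request:
play_rows:
  moves:
    - {"linear": [0,0,0.46],"dr": [0,0,0],"hand": -1}
    - {"linear": [0,0,0.46],"dr": [0,0,0],"hand": -1}
    - {"linear": [0,0,0],"dr": [0,0,0],"hand": -1}
    - {"linear": [0,0,0],"dr": [0,0,0],"hand": -1}
    - {"linear": [0,0,0],"dr": [0,0,0],"hand": -1}
    - {"linear": [0,0,0],"dr": [0,0,0],"hand": -1}

```text
time: 17.07
tool_pos: [559.9, 56.4, 82.1]
eef_rot: [0.461, 3.107, 0.0]
force: [-0.7, -0.4, 0.7]
grip_width: 0.1
finger_force: 0.0
```

```bash
python3 st.py
```

```text
{'time': np.float64(17.067), 'tool_pos': array([559.927,  56.403,  82.107]), 'force': array([-0.659, -0.358,  0.722]), 'torque': array([0.068, 0.011, 0.026]), 'grip_width': np.float64(0.107), 'finger_force': np.float64(0.0), 'joint_pos': array([-0.032,  0.046,  1.881, -0.   ,  1.214, -1.308])} psi 2.8468
```

Request:
play_rows:
  moves:
    - {"linear": [-0.2,0,0],"dr": [0,0,0],"hand": -1}
    - {"linear": [-0.2,0,0],"dr": [0,0,0],"hand": -1}
    - {"linear": [-0.2,0,0],"dr": [0,0,0],"hand": -1}
    - {"linear": [-0.2,0,0],"dr": [0,0,0],"hand": -1}
    - {"linear": [-0.2,0,0],"dr": [0,0,0],"hand": -1}
    - {"linear": [-0.2,0,0],"dr": [0,0,0],"hand": -1}
    - {"linear": [-0.06,0,0],"dr": [0,0,0],"hand": -1}
    - {"linear": [0,0,0],"dr": [0,0,0],"hand": -1}

```text
time: 17.73
tool_pos: [596.4, 45.2, 81.8]
eef_rot: [0.462, 3.107, -0.0]
force: [1.2, 0.3, -0.7]
grip_width: 0.3
finger_force: 0.0
```

```bash
python3 st.py
```

```text
{'time': np.float64(17.733), 'tool_pos': array([596.377,  45.197,  81.811]), 'force': array([ 1.213,  0.342, -0.691]), 'torque': array([ 0.024,  0.074, -0.013]), 'grip_width': np.float64(0.328), 'finger_force': np.float64(0.0), 'joint_pos': array([-0.049,  0.126,  1.796, -0.   ,  1.219, -1.324])} psi 2.8466
```

Request:
play_rows:
  moves:
    - {"linear": [-0.18,0.03,0],"dr": [0,0,0.57],"hand": -1}
    - {"linear": [-0.18,0.03,0],"dr": [0,0,0.57],"hand": -1}
    - {"linear": [-0.18,0.03,0],"dr": [0,0,0.57],"hand": -1}
    - {"linear": [-0.18,0.03,0],"dr": [0,0,0.57],"hand": -1}
    - {"linear": [0,0,0],"dr": [0,0,0],"hand": -1}
    - {"linear": [0,0,0],"dr": [0,0,0],"hand": -1}

```text
time: 18.23
tool_pos: [617.1, 40.6, 81.8]
eef_rot: [0.826, 3.031, -0.0]
force: [-0.1, 0.5, -0.7]
grip_width: -0.0
finger_force: 0.0
```

```bash
python3 st.py
```

```text
{'time': np.float64(18.233), 'tool_pos': array([617.146,  40.605,  81.824]), 'force': array([-0.053,  0.541, -0.657]), 'torque': array([ 0.027,  0.027, -0.042]), 'grip_width': np.float64(-0.042), 'finger_force': np.float64(0.0), 'joint_pos': array([-0.054,  0.171,  1.745, -0.   ,  1.225, -1.093])} psi 2.6095
```

```bash
python3 - <<'E'
from fit import *
p=cams.get_image('side')
for m in finder.mark_of(p,'lever_end')[:5]: print(m['score'],np.round(atz(p,m['centre'],88)-[587,-45,0]))
q=proj(p,[617.1,40.6,81.8]);print((q-[220,170])*3.75)
cv2.imwrite('pics/s5.png',cv2.resize(p['frame'][170:330,220:400],(675,600))[:,:,::-1])
E
```

```text
0.84 [-212.  322.   88.]
0.54 [ -13. -460.   88.]
0.52 [-208.  -21.   88.]
[232.17447709 424.54053704]
```

View pics/s5.png

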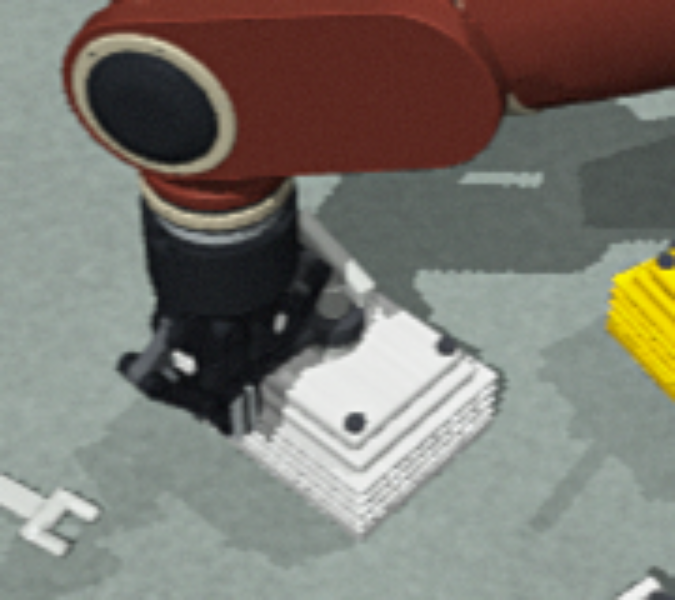

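The lever has swung with the fingers and now runs from the hub (340,320) up-left behind them. Continuing the arc.

Request:
play_rows:
  moves:
    - {"linear": [-0.18,0.03,0],"dr": [0,0,0.57],"hand": -1}
    - {"linear": [-0.18,0.03,0],"dr": [0,0,0.57],"hand": -1}
    - {"linear": [-0.18,0.03,0],"dr": [0,0,0.57],"hand": -1}
    - {"linear": [-0.18,0.03,0],"dr": [0,0,0.57],"hand": -1}
    - {"linear": [0,0,0],"dr": [0,0,0],"hand": -1}

```text
time: 18.75
tool_pos: [637.0, 30.8, 81.9]
eef_rot: [1.184, 2.91, -0.0]
force: [-0.5, -1.4, 0.8]
grip_width: 0.2
finger_force: 0.0
```

```bash
python3 st.py
```

```text
{'time': np.float64(18.75), 'tool_pos': array([636.979,  30.814,  81.934]), 'force': array([-0.46 , -1.425,  0.789]), 'torque': array([-0.014, -0.027,  0.025]), 'grip_width': np.float64(0.177), 'finger_force': np.float64(0.0), 'joint_pos': array([-0.068,  0.213,  1.697, -0.   ,  1.231, -0.866])} psi 2.369
```

Request:
play_rows:
  moves:
    - {"linear": [-0.1,0.02,0],"dr": [0,0,0.3],"hand": -1}
    - {"linear": [-0.1,0.02,0],"dr": [0,0,0.3],"hand": -1}
    - {"linear": [0,0,0],"dr": [0,0,0],"hand": -1}

```text
time: 19.0
tool_pos: [641.6, 27.6, 81.9]
eef_rot: [-1.272, -2.872, 0.0]
force: [-1.7, -0.7, 0.1]
grip_width: 0.0
finger_force: 0.0
```

```bash
python3 st.py
```

```text
{'time': np.float64(19.0), 'tool_pos': array([641.615,  27.614,  81.88 ]), 'force': array([-1.736, -0.679,  0.122]), 'torque': array([ 0.052, -0.009,  0.017]), 'grip_width': np.float64(0.009), 'finger_force': np.float64(0.03), 'joint_pos': array([-0.073,  0.223,  1.686, -0.   ,  1.233, -0.81 ])} psi -3.9753
```

Request:
play_rows:
  moves:
    - {"linear": [-0.1,0.02,0],"dr": [0,0,0.3],"hand": -1}
    - {"linear": [-0.1,0.02,0],"dr": [0,0,0.3],"hand": -1}
    - {"linear": [0,0,0],"dr": [0,0,0],"hand": -1}

```text
time: 19.25
tool_pos: [644.9, 25.4, 81.7]
eef_rot: [-1.359, -2.826, -0.001]
force: [-6.4, 3.4, 3.9]
grip_width: 0.3
finger_force: 3.5
```

```bash
python3 st.py
```

```text
{'time': np.float64(19.25), 'tool_pos': array([644.889,  25.423,  81.657]), 'force': array([-6.393,  3.387,  3.932]), 'torque': array([0.753, 0.889, 0.017]), 'grip_width': np.float64(0.31), 'finger_force': np.float64(3.469), 'joint_pos': array([-0.077,  0.233,  1.675,  0.003,  1.239, -0.752])} psi -4.0381
```

Request:
play_rows:
  moves:
    - {"linear": [-0.08,0,0],"dr": [0,0,0],"hand": -1}
    - {"linear": [-0.08,0,0],"dr": [0,0,0],"hand": -1}
    - {"linear": [0,0,0],"dr": [0,0,0],"hand": -1}

```text
time: 19.5
tool_pos: [645.1, 25.2, 81.5]
eef_rot: [-1.353, -2.819, -0.005]
force: [-14.5, 13.6, 9.4]
grip_width: 0.1
finger_force: 10.2
```

```bash
python3 st.py
```

```text
{'time': np.float64(19.5), 'tool_pos': array([645.11 ,  25.161,  81.451]), 'force': array([-14.517,  13.592,   9.35 ]), 'torque': array([2.252, 2.418, 0.007]), 'grip_width': np.float64(0.14), 'finger_force': np.float64(10.18), 'joint_pos': array([-0.08 ,  0.238,  1.669,  0.009,  1.247, -0.759])} psi -4.0365
```

Firm stop: 20 N with almost no motion. Backing off, lifting clear and checking.

Request:
play_rows:
  moves:
    - {"linear": [0.4,0,0],"dr": [0,0,0],"hand": -1}
    - {"linear": [0.7,0,0],"dr": [0,0,0],"hand": -1}
    - {"linear": [0,0,-0.3],"dr": [0,0,0],"hand": -1}
    - {"linear": [0,0,-0.9],"dr": [0,0,0],"hand": -1}
    - {"linear": [0,0,-0.9],"dr": [0,0,0],"hand": -1}
    - {"linear": [0,0,-0.9],"dr": [0,0,0],"hand": -1}
    - {"linear": [0,0,-0.9],"dr": [0,0,0],"hand": -1}
    - {"linear": [0,0,0],"dr": [0,0,0],"hand": -1}

```text
time: 20.17
tool_pos: [632.9, 45.4, 207.4]
eef_rot: [1.356, 2.82, 0.007]
force: [1.2, 0.2, 1.4]
grip_width: 0.1
finger_force: 0.0
```

Request:
play_rows:
  moves:
    - {"linear": [0,0,-0.6],"dr": [0,0,0],"hand": -1}
    - {"linear": [0,0,0],"dr": [0,0,0],"hand": -1}
    - {"linear": [0,0,0],"dr": [0,0,0],"hand": -1}
    - {"linear": [0,0,0],"dr": [0,0,0],"hand": -1}

```text
time: 20.5
tool_pos: [628.8, 45.8, 216.0]
eef_rot: [-1.363, -2.83, 0.001]
force: [-0.7, 0.5, -0.8]
grip_width: 0.0
finger_force: 0.0
```

```bash
python3 - <<'E'
from fit import *
exec(open('st.py').read())
for i in range(2):
  p=cams.get_image('side')
  for n in('bar','thandle'):
    try: print(n,fit({'side':p},n,{'side':(308,239)},lambda v:box(v[0],v[1],v[2],-35,35,12,128,144),[587,-45,-.68],[3,3,.2]))
    except ZeroDivisionError: print('none')
  for m in finder.mark_of(p,'lever_end')[:5]:
    d=atz(p,m['centre'],88)-[587,-45,0]; print(round(m['score'],2),np.round(d),np.arctan2(d[1],d[0]))
cv2.imwrite('pics/s6.png',cv2.resize(p['frame'][170:330,220:400],(675,600))[:,:,::-1])
E
```

```text
{'time': np.float64(20.5), 'tool_pos': array([628.818,  45.773, 215.973]), 'force': array([-0.73 ,  0.464, -0.764]), 'torque': array([ 0.017, -0.026, -0.094]), 'grip_width': np.float64(0.017), 'finger_force': np.float64(0.0), 'joint_pos': array([-0.045,  0.076,  1.615, -0.   ,  1.452, -0.718])} psi -4.0391
bar (array([585.06994383, -43.82688193,  -0.68852255]), np.float64(0.8541440963745117), ['side'])
thandle (array([586.06291701, -44.73101565,  -0.72579583]), np.float64(0.8656914830207825), ['side'])
0.88 [-210.  321.   88.] 2.1500865141605776
0.81 [73. 55. 88.] 0.6452311158812271
0.62 [-204.  -21.   88.] -3.0382591972570814
0.28 [ 17. -45.  88.] -1.2017792729100587
bar (array([596.7194426 ,  19.0460042 ,  -2.55214461]), np.float64(0.5153535008430481), ['side'])
thandle (array([589.09455226, -47.30310466,  -0.71316938]), np.float64(0.8400172591209412), ['side'])
0.88 [-212.  325.   88.] 2.1486804070002945
0.86 [71. 59. 88.] 0.6949103687011341
0.65 [-209.  -25.   88.] -3.022539012431886
```

View pics/s6.png

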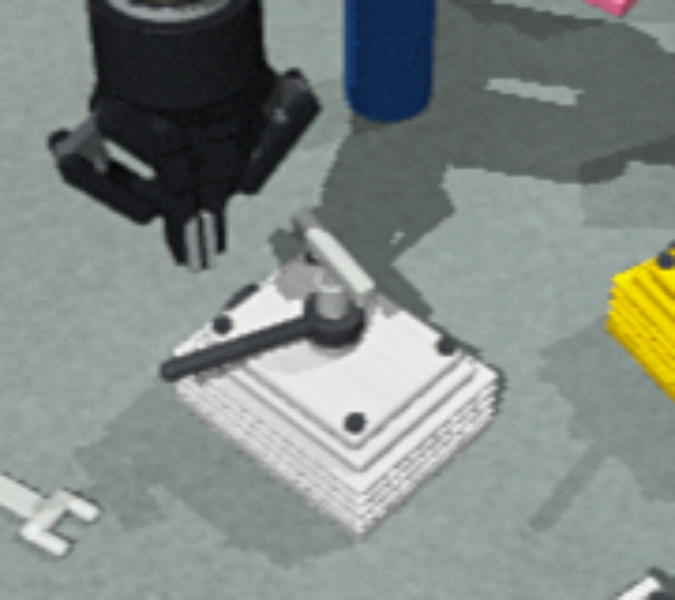

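The lever is home at about 0.67 rad, running from the hub (335,320) to its end at (165,372). The T-bar is unchanged and the gripper is clear of everything. Handing in.

```bash
python3 -c "
from rig import order
print(order.close_job())"
```

```text
the job is handed in; nothing more can be done
None
```

I bottomed the lash screw at about 0.27 N m, backed it off a quarter turn, and swung the lock-nut lever onto its stop without shifting the T-bar; the job is handed in at about 21 s, but no verdict came back.

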